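# Hold the pot carrier against the jig's stop

### The arm

A 6-joint arm with a two-finger parallel gripper is mounted at the origin on the work surface. World frame = base frame: x ahead of the robot, y to its left, z up, the work surface at z = 0. Lengths are in m, angles in rad, forces in N, time in s.
With the tool pointing down it reaches from about 0.35 to 0.925 m from the base axis. Payload 6.4 kg.
Tool frame: the origin (TCP) lies between the finger pads; the fingertips stand bot.tip_reach ahead of it and the grasp point (between the pads) lies 2 mm behind it (bot.tip_reach is the distance from the TCP to the fingertips, in m); z points along the fingers, y is the line along which they close (so a half turn about z gives the same grasp; the last joint's range is limited). The gripper opens to 85 mm and grips with 20 to 120 N. Pads are 22 mm wide; open, the fingers measure 114 mm over their backs; the gripper's body (76 mm by 85 mm) begins 54 mm behind the grasp point. The pads swing forward as they close: fully open they stand 13 mm farther back than shut.
Start: joints at [0.998, 0.245, 1.558, -0, 1.339, -0.174], TCP at [0.252, 0.599, 0.248] pointing down, gripper open.
Joint ranges: [-3.13, 3.13], [-1.02, 2.26], [0.13, 2.54], [-0.95, 4.09], [0.21, 2.88], [-2.74, 2.74]. Speed limits (rad/s): [2.57, 2.57, 3.14, 3.14, 3.14, 3.14].

### API

Orientations are given as a 3x3 rotation matrix whose columns are the frame's x, y, z axes.
In Python, from bench import bot gives the robot as it stands.
- The arm moves only by the tool jog_arm, never from a script. Its argument "commands" is text: rows parted by semicolons, each of 5 numbers parted by spaces: the shift along the world's x, y, z in cm, then the turn about the world's z in degrees, then the opening, from 0 (shut) to 1 (fully open). In form: x y z turn gripper; .... A call has 1 to 5 rows; each row shifts and turns the commanded pose from where the row before left it; what a row does not reach is not made up. A row lasts 1/8 s, in which the tool goes at most 62.5 mm and 10.7 degrees, less where a joint would pass 70% of its speed; a pose out of reach is approached as far as the arm can. A call with a gripper value outside its range is refused whole. The fingers move at their own pace and stop on an object; "newtons" is the grip in N (left out, the last holds). Time passes only in rows, so rows that do not move let the fingers close. It gives the time, the measured TCP pose, the force, the opening and the grip force at its end, in the units of the state.
- bot.read_state(): the state, without advancing time (a new reading comes with each control period).
- bot.get_image(name): name is "scene" or "top" or "wrist"; returns (picture, depth): 384x512x3 uint8, red, green, blue; 384x512 float32, m along the optical axis (not along the pixel's ray), 0 where there is no reading.
- bot.get_calibration(name): a dict with "intrinsics" (3x3 intrinsics, pixels), "origin" and "attitude" of the camera in the world. Camera axes: x right, y down, z forward; pixel columns grow to the right and rows downward; lengths in m; the calibration is good to about 2 mm. A picture is of the moment at which its call begins: read the wrist's pose just before it. get_calibration takes no time and is no camera call; for the wrist camera it gives the pose at the moment of the call.
- bot.close_job(): hands the job in; it is judged then, once.
The state is a dict: "clock": time; "q": joint angles; "joint_vel": joint speeds; "tau": joint torques, N m; "tcp_pos": TCP position; "ee_rot": TCP orientation; "force": force on the tool from outside, world axes, zero at the start; "moment": the same for the moment, N m; "width": finger opening in m; "finger_force": force on a finger pad.
Only numpy, scipy, OpenCV 4.12 (cv2) and the standard library are available. Lean on these libraries where they do the work, as an engineer would, in place of code of your own. Each camera call takes 0.05 s, during which the arm holds its last target. There are 200 camera calls.

### The job

Slide the wooden carrier, with the painted pot standing on it, along its channel in the decorating jig so that the pot goes under the blue bridge, and press the carrier's nose against the brass spring plunger until the nose is hard up against the two red stop posts. Finish while still holding it there with the gripper, pressed firmly but not forced, so that the plunger cannot push it back; do not let go. Keep the carrier down in its channel and the pot standing in its nest, and leave the other things on the table alone.

Things in the scene. Friction and masses are not known exactly. Their poses are not given: they have to be found in the camera images.
- jig: Decorating jig, fixed: plywood bed 460 x 140 x 12 mm (its x from -240 to +220 mm) with two aluminium rails along x, 10 mm high above the bed, 12 mm wide, 68 mm apart inside. Origin on the table under the channel's middle; x is the way the carrier is pushed, z up. At the +x end an aluminium housing, 86 mm high, behind two red stop posts and a brass plunger.
- stop_face (a point): The plane of the two red stop posts' faces (hard stop), midway between them, 52 mm above the table; 160 mm along the jig's x from its origin. Posts: 18 mm wide each, 34 mm apart inside, up to 78 mm above the table. Axes as the jig's.
- plunger_face (a point): Centre of the front of the brass plunger head (22 mm diameter), 52 mm above the table; at rest 20 mm in front (-x) of the stop faces, moves with the plunger. Axes as the jig's.
- plunger (a joint): How far the spring plunger is pushed in, m: 0 at rest, 0.020 when the carrier's nose meets the red stop posts. It pushes back with 5 N at the start of its stroke, rising 0.25 N per mm to 10 N at the stop (sliding the carrier adds a drag of 2 to 8 N); it pushes the carrier back when let go.
- bridge (a point): Centre of the blue bridge's underside, 145 mm above the table, 103 mm along the jig's x; 30 mm long in x, 18 mm thick (a white cap on it reaches 193 mm above the table), on two legs with 114 mm clear between them. A brass nozzle hangs under it with its tip 124 mm above the table. The pot's rim passes 20 mm below the nozzle. Axes as the jig's.
- post (a point): Centre of the carrier's orange round upright grip post, 18 mm diameter, standing 50 mm tall out of the carrier's board; this point is 25 mm below its top and 53 mm above the table. Axes: x along the carrier towards its nose, z up.
- nose (a point): Centre of the front face of the carrier's nose, 52 mm above the table, 155 mm in front of the post's axis along the carrier's x. Axes as the post's.
- carrier: Loose wooden carrier: board 170 x 64 x 16 mm lying on the jig's bed between the rails (2 mm play each side). At its +x end the nose, a full-width wall 12 mm thick with its top 74 mm above the table; the post's axis is 155 mm behind the nose's front face. With the pot it weighs about 0.4 kg. Origin under the middle of the board, 12 mm above the table; x towards the nose.
- pot_mid (a point): Centre (half-way up) of the small orange painted pot that stands loose in a shallow four-cleat nest (5 mm high) on the carrier, 98 mm in front of the post's axis. Pot 72 mm across, 76 mm tall, red rim 52 mm across; rim 104 mm above the table. z up along its axis.
- pot: The same pot; origin under its foot.
- stop: The two red stop posts as one fixed solid; origin and axes at the jig's origin.
- brush: Bystander: paint brush lying on the table; origin under its middle.
- pot_a_mid (a point): Bystander: yellow pot with blue band, 76 mm across, 78 mm tall, beside the jig; point at its centre, half-way up.
- pot_b_mid (a point): Bystander: green pot with orange band, 76 mm across, 78 mm tall, beside the jig; point at its centre, half-way up.
- pot_c_mid (a point): Bystander: orange pot with blue band, 76 mm across, 78 mm tall, on the left; point at its centre, half-way up.
- bottle_mid (a point): Bystander: white glue bottle with red cap, 44 mm across, 110 mm tall, beside the jig; point at its centre, half-way up.
- bowl_mid (a point): Bystander: blue bowl, 110 mm across, 40 mm tall; point at its centre, half-way up.
- reel_mid (a point): Bystander: yellow trim reel lying flat, 80 mm across, 20 mm tall; point at its centre, half-way up.
Things that resemble listed ones, but are neither listed nor needed, are in the scene too. There is more than one size of the carrier; the one meant has the size given above.

How it is judged:
On the way, in this order (a step that is already met when the one before it is completed fails the run):
1. the pot has come under the bridge and the carrier's nose touches the plunger (value of joint plunger above 0.002 m and horizontal distance between pot_mid and bridge below 0.03 m).
2. the nose is pressed against the stop posts (value of joint plunger above 0.0182 m and contact force between carrier and stop above 1 N), for 0.3 s.
At the end, for the whole second after the job is handed in: For the last second the fingers press the carrier (over 2 N): nose on the red stops with 1 to 50 N, plunger in over 18.2 mm, carrier at rest, flat in its channel (within 4 mm, 0.05 rad), pot upright (0.15 rad) in its nest (all of step 2 and contact force between carrier and stop below 50 N and contact force between the fingers and carrier above 2 N and x of nose in the frame of stop_face above -0.0018 m and y of nose in the frame of stop_face between -0.006 and 0.006 m and z of carrier in the frame of jig below 0.016 m and angle between the z axis of carrier and the z axis of jig, either way round below 0.05 rad and linear speed of carrier below 0.01 m/s and angle between pot_mid's own z axis and vertical below 0.15 rad and z of pot_mid in the frame of post between 0.005 and 0.025 m and horizontal distance between pot_mid and post between 0.092 and 0.104 m); the arm keeps its last pose, push and grip.
It fails at once if the carrier is lifted out of its channel (10 mm) (z of carrier in the frame of jig above 0.022 m).
It fails at once if the pot is tipped over (angle between pot_mid's own z axis and vertical above 0.35 rad).
It fails at once if the nose is forced against the stop (over 80 N) (contact force between carrier and stop above 80 N).
It fails at once if a bystander is disturbed (moved over 30 mm) (distance of any of pot_a_mid, pot_b_mid, pot_c_mid, bottle_mid, bowl_mid, reel_mid, brush from where it was at the start of the episode above 0.03 m).
It also fails if it takes over 53 s, if anything falls off the work surface, if the arm or the gripper's body presses on something with over 40 N, if the wrist force passes 120 N, or if a joint passes its speed limit or range.

## Working session

There is one attempt and no reset: what is moved stays moved. The work goes in short steps, Python scripts to look and compute and a tool call to move; the robot and the scene stay as the last step left them, time stands still between calls to the robot, and variables do not carry over. Pictures are saved under pics/ and viewed, at most 10 in all, crops included, and the job is handed in when it is done.

Besides the shell and the picture viewer there is one more tool, called after "Call:" by a JSON object that holds its "fn" and its "kwargs". jog_arm: Moves the arm, as the interface text tells. Its arguments: {"type":"object","properties":{"commands":{"type":"string"},"newtons":{"type":"number"}},"required":["commands"]}

```bash
mkdir -p pics
cat > h.py <<'E'
import numpy as np, cv2
from bench import bot
def grab(n):
    c=bot.get_calibration(n); im,d=bot.get_image(n); return im,d,c
def pts(d,c):
    K=np.array(c["intrinsics"]);h,w=d.shape;u,v=np.meshgrid(np.arange(w),np.arange(h))
    p=np.stack([(u-K[0,2])/K[0,0]*d,(v-K[1,2])/K[1,1]*d,d],-1)
    return p@np.array(c["attitude"]).T+np.array(c["origin"])
E
python3 - <<'E'
from h import *
print(bot.tip_reach,bot.read_state())
for n in("top","scene"):
    im,d,c=grab(n); cv2.imwrite(f"pics/{n}.png",cv2.resize(im[...,::-1],(800,600))); np.savez(n,im=im,d=d,**c); print(n,c)
E
```

```text
0.017 {'clock': 0.0, 'q': array([ 9.97880330e-01,  2.45786423e-01,  1.55901518e+00,  2.15832795e-05,
        1.33872113e+00, -1.74111205e-01]), 'joint_vel': array([ 0.00143046,  0.00188942, -0.00081723,  0.00019726, -0.00148124,
       -0.00024838]), 'tau': array([-1.49636027e-03, -4.29510820e+01, -3.26126683e+01, -2.39380579e-04,
        5.32442762e-03,  2.92901404e-06]), 'tcp_pos': array([0.25211174, 0.59854202, 0.24719736]), 'ee_rot': array([[-9.21523648e-01,  3.88320789e-01, -1.06391911e-03],
       [ 3.88322084e-01,  9.21522309e-01, -1.61050824e-03],
       [ 3.55031364e-04, -1.89726471e-03, -9.99998137e-01]]), 'force': array([-0.53891228,  0.40790799,  0.49347401]), 'moment': array([ 0.04717133, -0.00717691,  0.02234281]), 'finger_force': 0.0, 'width': 0.08533439205593546}
top {'intrinsics': array([[409.81793965,   0.        , 254.681372  ],
       [  0.        , 409.81793965, 193.90522643],
       [  0.        ,   0.        ,   1.        ]]), 'origin': array([0.47218285, 0.01883287, 1.16157821]), 'attitude': array([[-0.00126485, -0.99685006,  0.07929912],
       [-0.99959084, -0.00100567, -0.0285858 ],
       [ 0.0285755 , -0.07930283, -0.99644092]])}
scene {'intrinsics': array([[395.88636319,   0.        , 248.43015767],
       [  0.        , 395.88636319, 192.95591019],
       [  0.        ,   0.        ,   1.        ]]), 'origin': array([1.14898213, 0.21409034, 1.23077527]), 'attitude': array([[-3.49029774e-01,  8.15975968e-01, -4.60826904e-01],
       [ 9.37111598e-01,  3.04051088e-01, -1.71390749e-01],
       [ 2.64189130e-04, -4.91666711e-01, -8.70783426e-01]])}
```

View pics/top.png

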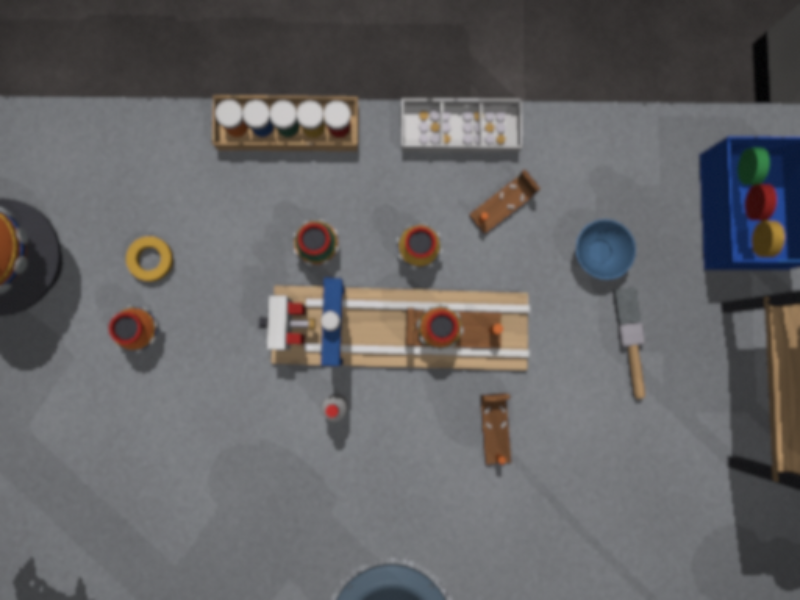

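View pics/scene.png

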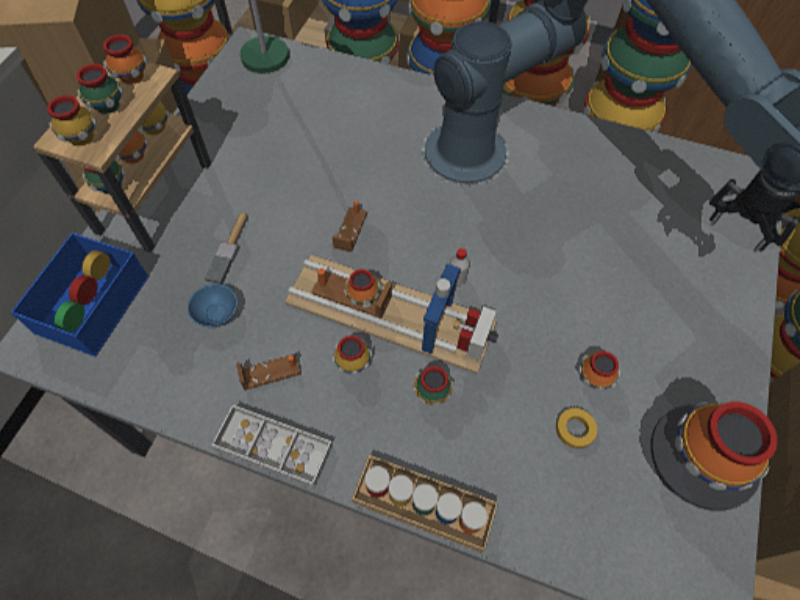

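The top view shows the jig with its +x pointing left in the image (about world +y). In the 800x600 picture the target post is at about (497,328), the pot at (441,327), the bridge at (332,322) and the red stops at (295,322). Two smaller decoy carriers lie off the jig. Next I'll measure these from depth.

Run:
```python
from h import *
z=np.load("top.npz"); im,d=z["im"],z["d"]; P=pts(d,z)
hsv=cv2.cvtColor(im,cv2.COLOR_RGB2HSV)
def rep(name,m,box):
    u0,v0,u1,v1=[int(a*.64) for a in box]; M=np.zeros_like(m); M[v0:v1,u0:u1]=m[v0:v1,u0:u1]
    q=P[M&(d>0)]; print(name,len(q),np.median(q,0).round(4),q.min(0).round(3),q.max(0).round(3))
H,S,V=[hsv[...,i] for i in range(3)]
rep("post",(P[...,2]>.06),(480,305,520,350))
rep("postorange",(H<14)&(S>170)&(V>120),(480,305,520,350))
rep("rim",(P[...,2]>.09)&(P[...,2]<.12),(410,295,470,355))
rep("nose",(P[...,2]>.06)&(P[...,2]<.08),(400,300,420,360))
rep("stops",(P[...,2]>.06)&((H<8)|(H>172))&(S>150),(280,300,312,350))
rep("bridge",(H>100)&(H<125)&(S>120)&(P[...,2]>.14),(315,270,350,370))
# rails: fit line
m=(S<60)&(V>130)&(P[...,2]>.012)&(P[...,2]<.035)
for b in((350,290,530,322),(350,335,530,360)):
    u0,v0,u1,v1=[int(a*.64) for a in b]; q=P[v0:v1,u0:u1][m[v0:v1,u0:u1]]
    l=cv2.fitLine(q[:,:2].astype(np.float32),cv2.DIST_HUBER,0,.01,.01).ravel(); print(len(q),l, q[:,2].mean(), np.degrees(np.arctan2(l[1],l[0])))
```

```text
post 43 [ 0.5158 -0.1802  0.0777] [ 0.508 -0.189  0.063] [ 0.524 -0.172  0.081]
postorange 27 [ 0.5157 -0.1781  0.0783] [ 0.508 -0.186  0.065] [ 0.521 -0.173  0.081]
rim 310 [ 0.5202 -0.0832  0.0985] [ 0.494 -0.109  0.092] [ 0.543 -0.059  0.109]
nose 124 [ 0.5212 -0.0319  0.0736] [ 0.489 -0.046  0.062] [ 0.553 -0.026  0.079]
stops 113 [0.5079 0.1628 0.0778] [0.492 0.151 0.061] [0.558 0.174 0.084]
bridge 437 [0.5098 0.0938 0.1627] [0.457 0.08  0.155] [0.591 0.108 0.167]
576 [ 0.03227491  0.99947906  0.55910426 -0.08541484] 0.02084835434731895 88.15046
438 [ 0.02904384  0.9995781   0.47836635 -0.08623308] 0.02075572377594765 88.33567
```

Call:
{"fn": "jog_arm", "kwargs": {"commands": "1.6 -4.8 1 4 0.6; 1.6 -4.8 1 4 0.6; 1.6 -4.8 1 4 0.6; 1.6 -4.8 0 4 0.6; 1.6 -4.8 0 5 0.6", "newtons": 60}}

```text
clock: 0.72
tcp_pos: [0.3325, 0.3574, 0.2781]
ee_rot: [[-1.0, 0.029, -0.0], [0.029, 1.0, -0.0], [0.0, -0.0, -1.0]]
force: [0.7, -0.1, -0.0]
width: 0.0512
finger_force: 0.0
```

Call:
{"fn": "jog_arm", "kwargs": {"commands": "1.6 -4.8 0 0 0.6; 1.6 -4.8 0 0 0.6; 1.6 -4.8 0 0 0.6; 1.6 -4.8 0 0 0.6; 1.6 -4.8 0 0 0.6"}}

```text
clock: 1.35
tcp_pos: [0.4124, 0.1174, 0.2781]
ee_rot: [[-0.999, 0.032, 0.0], [0.032, 0.999, 0.0], [-0.0, 0.0, -1.0]]
force: [-0.1, -0.3, -0.3]
width: 0.0509
finger_force: 0.0
```

Call:
{"fn": "jog_arm", "kwargs": {"commands": "1.6 -4.8 0 0 0.6; 1.6 -4.8 0 0 0.6; 1.6 -4.8 -2 0 0.6; 1.6 -4.8 -4 0 0.6; 1.6 -4.8 -4 0 0.6"}}

```text
clock: 1.98
tcp_pos: [0.4917, -0.1197, 0.1798]
ee_rot: [[-0.999, 0.033, 0.001], [0.033, 0.999, -0.0], [-0.001, -0.0, -1.0]]
force: [0.5, -0.3, -0.3]
width: 0.0514
finger_force: 0.0
```

Call:
{"fn": "jog_arm", "kwargs": {"commands": "1.2 -3 0 0 0.6; 0 0 0 0 0.6; 0 0 0 0 0.6"}}

```text
clock: 2.35
tcp_pos: [0.5031, -0.1475, 0.1807]
ee_rot: [[-0.999, 0.032, -0.0], [0.032, 0.999, 0.0], [0.0, 0.0, -1.0]]
force: [-0.0, 0.1, -0.7]
width: 0.0515
finger_force: 0.0
```

Call:
{"fn": "jog_arm", "kwargs": {"commands": "1.3 -3.2 0 0 0.6; 0 0 0 0 0.6; 0 0 0 0 0.6"}}

```text
clock: 2.72
tcp_pos: [0.5161, -0.1789, 0.1809]
ee_rot: [[-1.0, 0.031, -0.0], [0.031, 1.0, 0.0], [0.0, 0.0, -1.0]]
force: [0.4, 0.5, 0.9]
width: 0.0513
finger_force: 0.0
```

Run:
```python
from h import *
im,d,c=grab("wrist"); print(bot.read_state()["tcp_pos"]); cv2.imwrite("pics/w1.png",im[...,::-1]); P=pts(d,c)
hsv=cv2.cvtColor(im,cv2.COLOR_RGB2HSV);H,S,V=[hsv[...,i] for i in range(3)]
near=(np.hypot(P[...,0]-.516,P[...,1]+.18)<.03)&(d>0)
q=P[near&(P[...,2]>.07)&(P[...,2]<.085)];print(len(q),q.mean(0),q.min(0),q.max(0))
```

```text
[ 0.51607716 -0.17881138  0.18078343]
316 [ 0.51638814 -0.18332744  0.07694044] [ 0.50846559 -0.19241376  0.07015953] [ 0.52590589 -0.17452034  0.07938122]
```

View pics/w1.png

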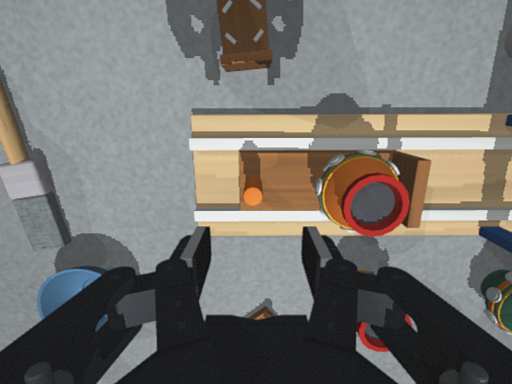

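The wrist view shows the orange post at pixel (253,196), with the pot to its right at (375,203). Depth puts the post's axis at about (0.5165, -0.183), so I'll shift 4 mm and descend.

Call:
{"fn": "jog_arm", "kwargs": {"commands": "0 -0.4 0 0 0.6; 0 0 -4 0 0.6; 0 0 -4 0 0.6; 0 0 -3 0 0.6; 0 0 -1.5 0 0.6"}}

```text
clock: 3.4
tcp_pos: [0.5154, -0.1833, 0.0541]
ee_rot: [[-0.999, 0.032, -0.002], [0.032, 0.999, 0.001], [0.002, 0.001, -1.0]]
force: [0.2, 0.3, 0.4]
width: 0.0511
finger_force: 0.0
```

Call:
{"fn": "jog_arm", "kwargs": {"commands": "0 0 0 0 0.6; 0 0 0 0 0; 0 0 0 0 0; 0 0 0 0 0; 0 0 0 0 0"}}

```text
clock: 4.03
tcp_pos: [0.5175, -0.1844, 0.0575]
ee_rot: [[-0.999, 0.032, 0.002], [0.032, 0.999, -0.001], [-0.002, -0.001, -1.0]]
force: [-1.0, 2.2, 6.5]
width: 0.0167
finger_force: 58.5
```

Call:
{"fn": "jog_arm", "kwargs": {"commands": "0.01 0.5 0 0 0; 0.03 1 0 0 0; 0.05 1.5 0 0 0; 0.05 1.5 0 0 0; 0.05 1.5 0 0 0"}}

```text
clock: 4.65
tcp_pos: [0.5198, -0.125, 0.0575]
ee_rot: [[-0.999, 0.032, 0.004], [0.032, 0.999, -0.003], [-0.004, -0.003, -1.0]]
force: [-0.2, -4.7, 5.0]
width: 0.0165
finger_force: 59.0
```

Call:
{"fn": "jog_arm", "kwargs": {"commands": "0.05 1.5 0 0 0; 0.05 1.5 0 0 0; 0.05 1.5 0 0 0; 0.05 1.5 0 0 0; 0 0 0 0 0"}}

```text
clock: 5.28
tcp_pos: [0.5218, -0.0634, 0.0574]
ee_rot: [[-0.999, 0.032, 0.004], [0.032, 1.0, -0.0], [-0.004, -0.0, -1.0]]
force: [0.8, 3.2, 8.5]
width: 0.017
finger_force: 59.2
```

Run:
```python
from h import *
im,d,c=grab("scene"); s=bot.read_state(); print(s["tcp_pos"],s["force"],s["finger_force"]); cv2.imwrite("pics/s2.png",cv2.resize(im[140:260,160:340,::-1],(720,480),interpolation=2))
```

```text
[ 0.5218108  -0.0633659   0.05742757] [0.44394352 4.28958941 8.57078077] 59.23611223697662
```

View pics/s2.png

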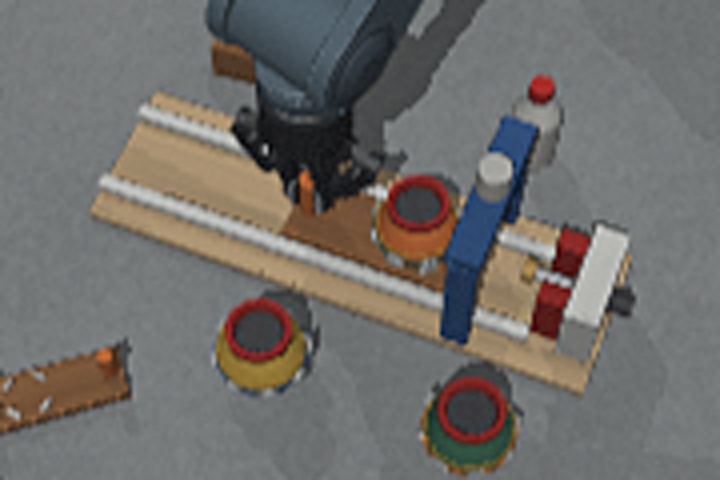

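The carrier slides well: the post is held, and the pot at (418,225) is upright and just short of the bridge. About 55 mm remain.

Call:
{"fn": "jog_arm", "kwargs": {"commands": "0.03 1 0 0 0; 0.03 1 0 0 0; 0.03 1 0 0 0; 0.01 0.5 0 0 0; 0.01 0.5 0 0 0"}}

```text
clock: 5.95
tcp_pos: [0.523, -0.025, 0.0574]
ee_rot: [[-0.999, 0.032, 0.004], [0.032, 0.999, -0.003], [-0.004, -0.003, -1.0]]
force: [0.2, -6.3, 6.9]
width: 0.0164
finger_force: 59.2
```

Call:
{"fn": "jog_arm", "kwargs": {"commands": "0.01 0.3 0 0 0; 0.01 0.3 0 0 0; 0.01 0.3 0 0 0; 0 0 0 0 0"}}

```text
clock: 6.45
tcp_pos: [0.5234, -0.017, 0.0574]
ee_rot: [[-0.999, 0.031, 0.004], [0.031, 0.999, -0.004], [-0.004, -0.004, -1.0]]
force: [0.1, -10.1, 5.8]
width: 0.0166
finger_force: 59.2
```

Call:
{"fn": "jog_arm", "kwargs": {"commands": "0.01 0.3 0 0 0; 0.01 0.3 0 0 0; 0 0.1 0 0 0; 0 0 0 0 0"}}

```text
clock: 6.95
tcp_pos: [0.5237, -0.0106, 0.0575]
ee_rot: [[-0.999, 0.031, 0.004], [0.031, 0.999, -0.005], [-0.004, -0.005, -1.0]]
force: [1.5, -12.3, 5.2]
width: 0.0165
finger_force: 59.3
```

Call:
{"fn": "jog_arm", "kwargs": {"commands": "0 0.15 0 0 0; 0 0.1 0 0 0; 0 0 0 0 0"}}

```text
clock: 7.32
tcp_pos: [0.5237, -0.0082, 0.0574]
ee_rot: [[-0.999, 0.032, 0.004], [0.032, 0.999, -0.006], [-0.004, -0.005, -1.0]]
force: [-0.3, -13.1, 4.7]
width: 0.0166
finger_force: 59.4
```

Call:
{"fn": "jog_arm", "kwargs": {"commands": "0 0.15 0 0 0; 0 0 0 0 0"}}

```text
clock: 7.58
tcp_pos: [0.5237, -0.0068, 0.0575]
ee_rot: [[-0.999, 0.032, 0.004], [0.032, 0.999, -0.006], [-0.004, -0.006, -1.0]]
force: [-0.2, -12.8, 5.6]
width: 0.0165
finger_force: 59.4
```

Call:
{"fn": "jog_arm", "kwargs": {"commands": "0 0.1 0 0 0; 0 0 0 0 0"}}

```text
clock: 7.82
tcp_pos: [0.5237, -0.0059, 0.0575]
ee_rot: [[-0.999, 0.032, 0.004], [0.031, 0.999, -0.006], [-0.004, -0.006, -1.0]]
force: [0.1, -14.0, 4.7]
width: 0.0167
finger_force: 59.4
```

Call:
{"fn": "jog_arm", "kwargs": {"commands": "0 0.1 0 0 0; 0 0 0 0 0"}}

```text
clock: 8.07
tcp_pos: [0.5237, -0.0049, 0.0574]
ee_rot: [[-0.999, 0.032, 0.004], [0.032, 0.999, -0.006], [-0.004, -0.006, -1.0]]
force: [0.4, -13.7, 5.7]
width: 0.0169
finger_force: 59.4
```

Still following freely, with no stop contact yet.

Call:
{"fn": "jog_arm", "kwargs": {"commands": "0 0.1 0 0 0; 0 0 0 0 0"}}

```text
clock: 8.32
tcp_pos: [0.5238, -0.004, 0.0575]
ee_rot: [[-0.999, 0.032, 0.004], [0.032, 0.999, -0.006], [-0.004, -0.006, -1.0]]
force: [0.5, -14.2, 3.7]
width: 0.0164
finger_force: 59.4
```

Call:
{"fn": "jog_arm", "kwargs": {"commands": "0 0.1 0 0 0; 0 0 0 0 0"}}

```text
clock: 8.57
tcp_pos: [0.5238, -0.0034, 0.0575]
ee_rot: [[-1.0, 0.031, 0.004], [0.031, 0.999, -0.007], [-0.004, -0.007, -1.0]]
force: [0.8, -16.3, 4.5]
width: 0.0168
finger_force: 59.5
```

Call:
{"fn": "jog_arm", "kwargs": {"commands": "0 0.1 0 0 0; 0 0 0 0 0"}}

```text
clock: 8.82
tcp_pos: [0.5241, -0.0033, 0.0575]
ee_rot: [[-1.0, 0.031, 0.005], [0.031, 0.999, -0.008], [-0.005, -0.008, -1.0]]
force: [0.9, -20.7, 4.0]
width: 0.0166
finger_force: 59.7
```

The stop is reached: motion has ceased and the force is climbing. I'll add a bit more push, then check.

Call:
{"fn": "jog_arm", "kwargs": {"commands": "0 0.1 0 0 0; 0 0.1 0 0 0; 0 0 0 0 0; 0 0 0 0 0"}}

```text
clock: 9.32
tcp_pos: [0.5241, -0.0032, 0.0576]
ee_rot: [[-1.0, 0.03, 0.005], [0.03, 0.999, -0.012], [-0.005, -0.012, -1.0]]
force: [-1.1, -30.2, 3.0]
width: 0.0167
finger_force: 60.3
```

Run:
```python
from h import *
im,d,c=grab("scene"); s=bot.read_state(); print(s["tcp_pos"],s["force"],s["finger_force"]); cv2.imwrite("pics/s3.png",cv2.resize(im[140:260,160:340,::-1],(720,480),interpolation=2))
```

```text
[ 0.52412084 -0.00318964  0.05763005] [ -1.06696671 -31.62989881   2.12176854] 60.321561098098755
```

View pics/s3.png

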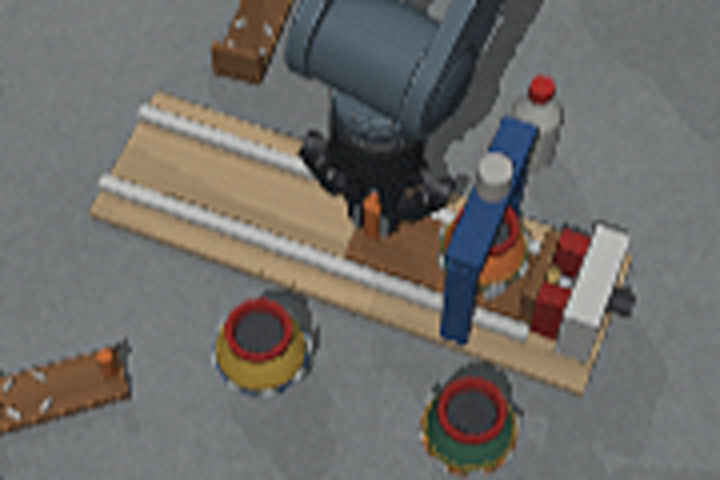

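The picture shows the nose at the red posts (550,290) and the pot upright under the bridge (490,245). The push is a steady 31 N or so, about 17 N of it on the stops. I'll hand in now.

```bash
python3 -c "
from bench import bot
print(bot.close_job())"
```

```text
the job is handed in; nothing more can be done
None
```

I handed the job in with the gripper still holding the post and the nose pressed against both red stops (about 31 N push, roughly 17 N of it on the stops by estimate); the pot was upright under the bridge, no bystanders were seen moved, and no verdict came back.

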